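Count along the rail and push the toner box into the third gap

TASK

Starting at the yellow end of the divider rack, run a fingertip along the metal rail on top, sliding or tapping, so that it touches the rail over the first, the second and then the third gap (filled gaps count too), and touch no part of the rail beyond the third. Then push the grey toner box along the cart top into that third gap, fully home against the back and flush with the dividers' front edges. Only push it, never lift or tip it, leave everything else where it is, and finish clear of it all.

Things in the scene. Friction and masses are not known exactly. Their poses are not given: they have to be found in the camera images.
- rack: Fixed dark wood divider rack, open in front and on top, no floor: 7 dividers 6 mm thick, 62 mm high make 6 gaps side by side, each 50 mm clear. Origin: on the cart top, mid-width, in the plane of the dividers' front edges. +x goes into the gaps (back board at x = 90 mm), +y to the left as the robot sees it; gap centres at y = +140, +84, +28, -28, -84, -140 mm.
- yellow_end: Yellow plastic end plate, 96 x 14 x 76 mm high, fixed at one end of the rack (left or right, it differs); gaps are counted from it. Origin: centre of its underside, 39 mm outside the centre of the first gap, 48 mm behind the front plane; axes parallel to the rack's.
- black_end: The same end plate in black at the other end of the rack. Origin: centre of its underside.
- toner_box: Loose grey carton with a white band, 90 (x) x 38 (y) x 60 mm high, about 0.2 kg, on the cart top in front of the rack, its x axis roughly the rack's, its back end about 20 to 45 mm short of the dividers; slides easily. Origin: centre of its underside. Fully home: origin 45 mm behind the rack's front plane, against the back board and flush with the dividers' front edges.
- rail_a: Piece of the bare metal rail over one gap (first from the left (+y) end of the rack, left-most); six pieces, 2 mm apart, form one flat rail across the rack. 26 (x) x 54 (y) x 8 mm, rigid. Origin: centre of its top face, 76 mm above the cart top, 70 mm behind the front plane; the toner box passes underneath with 8 mm to spare.
- rail_b: Piece of the bare metal rail over one gap (second from the left); six pieces, 2 mm apart, form one flat rail across the rack. 26 (x) x 54 (y) x 8 mm, rigid. Origin: centre of its top face, 76 mm above the cart top, 70 mm behind the front plane; the toner box passes underneath with 8 mm to spare.
- rail_c: Piece of the bare metal rail over one gap (third from the left); six pieces, 2 mm apart, form one flat rail across the rack. 26 (x) x 54 (y) x 8 mm, rigid. Origin: centre of its top face, 76 mm above the cart top, 70 mm behind the front plane; the toner box passes underneath with 8 mm to spare.
- rail_d: Piece of the bare metal rail over one gap (fourth from the left); six pieces, 2 mm apart, form one flat rail across the rack. 26 (x) x 54 (y) x 8 mm, rigid. Origin: centre of its top face, 76 mm above the cart top, 70 mm behind the front plane; the toner box passes underneath with 8 mm to spare.
- rail_e: Piece of the bare metal rail over one gap (fifth from the left); six pieces, 2 mm apart, form one flat rail across the rack. 26 (x) x 54 (y) x 8 mm, rigid. Origin: centre of its top face, 76 mm above the cart top, 70 mm behind the front plane; the toner box passes underneath with 8 mm to spare.
- rail_f: Piece of the bare metal rail over one gap (sixth from the left, right-most (-y)); six pieces, 2 mm apart, form one flat rail across the rack. 26 (x) x 54 (y) x 8 mm, rigid. Origin: centre of its top face, 76 mm above the cart top, 70 mm behind the front plane; the toner box passes underneath with 8 mm to spare.
- tape_dispenser: Yellow tape dispenser, 60 x 130 x 77 mm; a loose bystander, to be left alone. Origin: at its underside, about its middle.
- canister: Stainless screw-top canister, 74 mm across, 114 mm high; a loose bystander, to be left alone. Origin: at its underside, about its middle.
- binder_clip: Blue binder clip, 41 mm wide, 18 mm high; a loose bystander, to be left alone. Origin: at its underside, about its middle.
- phone_stand: Dark hard silicone phone stand, 85 x 70 x 97 mm; a loose bystander, to be left alone. Origin: at its underside, about its middle.
- pencil: Pencil, 180 mm long along its x axis, 7 mm thick; a loose bystander, to be left alone. Origin: at its underside, about its middle.
- blue_carton: Blue carton 86 x 36 x 56 mm already standing in the left-most gap; a loose bystander, to be left alone. Origin: at its underside, about its middle.
- white_carton: White and green carton 86 x 36 x 56 mm already standing in the right-most gap; a loose bystander, to be left alone. Origin: at its underside, about its middle.
Mind the look-alikes: they are no part of the job. Leave any pink or purple look-alike of the toner_box alone.

How it is judged:
On the way, in this order (a step that is already met when the one before it is completed fails the run):
1. the fingers touch the rail over the first gap from the yellow end (((y of yellow_end in the frame of rack above 0 m and (contact force between the fingers and rail_a above 0.2 N and contact force between the fingers and rail_b below 0.1 N)) or (y of yellow_end in the frame of rack below 0 m and (contact force between the fingers and rail_f above 0.2 N and contact force between the fingers and rail_e below 0.1 N)))), for 0.04 s.
2. then over the second gap (((y of yellow_end in the frame of rack above 0 m and (contact force between the fingers and rail_b above 0.2 N and contact force between the fingers and rail_a below 0.1 N)) or (y of yellow_end in the frame of rack below 0 m and (contact force between the fingers and rail_e above 0.2 N and contact force between the fingers and rail_f below 0.1 N)))), for 0.04 s.
3. then over the third gap (((y of yellow_end in the frame of rack above 0 m and (contact force between the fingers and rail_c above 0.2 N and contact force between the fingers and rail_b below 0.1 N)) or (y of yellow_end in the frame of rack below 0 m and (contact force between the fingers and rail_d above 0.2 N and contact force between the fingers and rail_e below 0.1 N)))), for 0.04 s.
4. then the toner box is home in the third gap (x of toner_box in the frame of rack between 0.039 and 0.055 m and ((y of yellow_end in the frame of rack above 0 m and y of toner_box in the frame of yellow_end between -0.163 and -0.139 m) or (y of yellow_end in the frame of rack below 0 m and y of toner_box in the frame of yellow_end between 0.139 and 0.163 m)) and angle between toner_box's own z axis and vertical below 0.1 rad and height (world z) of toner_box below 0.006 m and angle between the x axis of toner_box and the x axis of rack, either way round below 0.2 rad), for 0.2 s.
At the end, for the whole second after the job is handed in: The toner box stands upright on the cart top in the third gap from the yellow end, its front within 6 mm of flush with the dividers' front edges, within 12 mm of the gap's centre line, at rest (all of step 4 and linear speed of toner_box below 0.02 m/s); the robot touches nothing.
It fails at once if the toner box is lifted or tipped (height (world z) of toner_box above 0.012 m or angle between toner_box's own z axis and vertical above 0.35 rad).
It fails at once if the rail is touched beyond the third gap from the yellow end ((y of yellow_end in the frame of rack above 0 m and (contact force between the fingers and rail_d above 0.3 N or contact force between the fingers and rail_e above 0.3 N or contact force between the fingers and rail_f above 0.3 N)) or (y of yellow_end in the frame of rack below 0 m and (contact force between the fingers and rail_a above 0.3 N or contact force between the fingers and rail_b above 0.3 N or contact force between the fingers and rail_c above 0.3 N))).
It fails at once if another loose thing is moved by more than 30 mm (distance of any of tape_dispenser, canister, binder_clip, phone_stand, pencil, blue_carton, white_carton from where it was at the start of the episode above 0.03 m).
It also fails if it takes over 64 s, if anything falls off the work surface, if the arm or the gripper's body presses on something with over 40 N, if the wrist force passes 120 N, or if a joint passes its speed limit or range.

ROBOT

A 6-joint arm with a two-finger parallel gripper is mounted at the origin on the work surface. World frame = base frame: x ahead of the robot, y to its left, z up, the work surface at z = 0. Lengths are in m, angles in rad, forces in N, time in s.
With the tool pointing down it reaches from about 0.3 to 0.775 m from the base axis. Payload 14.6 kg.
Tool frame: the origin (TCP) lies at the very end of the fingers, on their centre line; the grasp point (between the pads) lies 19 mm behind it (pinch_z is the distance from the TCP to the grasp point, in m); z points along the fingers, y is the direction in which the jaws open and shut (so a half turn about z gives the same grasp; the last joint's range is limited). The gripper opens to 94 mm and grips with 3 to 60 N. Pads are 16 mm wide; open, the fingers measure 119 mm over their backs; the gripper's body (75 mm by 177 mm) begins 78 mm behind the grasp point.
Start: joints at [-1.333, 0.3, 1.521, -0, 1.321, -0.067], TCP at [0.165, -0.525, 0.167] pointing down, gripper open.
Joint ranges: [-3.03, 3.03], [-0.79, 2.21], [0.23, 2.52], [-1.04, 4.18], [0, 3.07], [-2.55, 2.55]. Speed limits (rad/s): [2.22, 2.22, 2.57, 3.14, 3.14, 3.14].

INTERFACE

Orientations are given as [roll, pitch, yaw] about the fixed x, y, z axes, in that order (R = Rz(yaw) Ry(pitch) Rx(roll)).
In Python, from station import get_obs, camera, hand_in, pinch_z gives the robot as it stands.
- The arm moves only by the tool servo_tool, never from a script. Its argument "moves" is a list that holds one entry, the list of rows, each a list of 7 numbers: the turn, a rotation vector about the tool's x, y, z normalised to -1 to 1, where 1 is pi/2 rad, then the shift along the tool's x, y, z normalised to -1 to 1, where 1 is 500 mm, then the closure, from 0 (fully open) to 1 (shut). In form: [[[rx, ry, rz, x, y, z, hand], ...]]. A call has 1 to 12 rows; each row is the pose to reach, as a shift and turn from the pose measured when the call began, along the tool's axes at that moment; what a row does not reach only later rows make up. A row lasts 1/12 s, in which the tool goes at most 41.7 mm and 7.16 degrees, less where a joint would pass 70% of its speed; a pose out of reach is approached as far as the arm can. A call with a number of a shift or a turn outside -1 to 1 is refused whole. A call with a gripper value outside its range is refused whole. The fingers move at their own pace and stop on an object; "squeeze" is the grip in N (left out, the last holds). Time passes only in rows, so rows that repeat a pose let the fingers close. It gives the time, the measured TCP pose, the force and the opening at its end, in the units of the state.
- get_obs(): the state, without advancing time (a new reading comes with each control period).
- camera(name): name is "side" or "top"; returns a dict with "color" (480x640x3 uint8, red, green, blue), "intrinsics" (3x3 intrinsics, pixels), "distortion" ([k1, k2, p1, p2, k3] as OpenCV has them; the pictures are not rectified), "rvec" (rotation vector, rad) and "tvec" (3), from world to camera coordinates, as OpenCV has them. Camera axes: x right, y down, z forward; pixel columns grow to the right and rows downward; lengths in m; the calibration is good to about 2 mm. A picture is of the moment at which its call begins. There is no depth.
- hand_in(): hands the job in, once; it reports no verdict.
The state is a dict: "time_s": time; "qpos": joint angles; "joint_vel": joint speeds; "tau": joint torques, N m; "ee_pos": TCP position; "eef_rot": TCP orientation; "force": force on the tool from outside, world axes, zero at the start; "moment": the same for the moment, N m; "grip_width": finger opening in m.
Only numpy, scipy, OpenCV 4.12 (cv2) and the standard library are available. Lean on these libraries where they do the work, as an engineer would, in place of code of your own. Each camera call takes 0.05 s, during which the arm holds its last target.

## Working session

There is one attempt and no reset: what is moved stays moved. The work goes in short steps, Python scripts to look and compute and a tool call to move; the robot and the scene stay as the last step left them, time stands still between calls to the robot, and variables do not carry over. Pictures are saved under pics/ and viewed, and the job is handed in when it is done.

Besides the shell and the picture viewer there is one more tool, called after ">>>" as name(argument=value, ...) on one line, values as JSON. servo_tool: Moves the arm, as the interface text tells. Scaled input: -1 to 1 covers 500 mm each way for a shift and pi/2 rad each way for a turn. Its arguments: {"type":"object","properties":{"moves":{"type":"array"},"squeeze":{"type":"number"}},"required":["moves"]}

```bash
mkdir -p pics; ls; python3 - <<'E'
from station import *
import cv2,json
o=get_obs();print(o)
for n in("side","top"):
    c=camera(n);cv2.imwrite(f"pics/{n}0.png",c["color"][:,:,::-1]);print(n,c["intrinsics"],c["distortion"],c["rvec"],c["tvec"])
E
```

```text
pics
{'time_s': 0.0, 'qpos': array([-1.33261359e+00,  3.00503373e-01,  1.52155658e+00, -2.33056340e-05,
        1.32069045e+00, -6.65938274e-02]), 'joint_vel': array([ 0.00166298,  0.0005212 ,  0.00065114, -0.00056993,  0.00205132,
        0.00114466]), 'tau': array([ 2.77503794e-03, -5.31803370e+01, -3.52734661e+01,  7.09142187e-02,
        2.44354480e-02, -1.05871582e-04]), 'ee_pos': array([ 0.16496774, -0.52436618,  0.16597901]), 'eef_rot': array([-3.14043597e+00, -5.45182613e-05,  3.04782314e-01]), 'force': array([0.19241758, 0.34150006, 0.25381782]), 'moment': array([-0.06083733, -0.04381059, -0.00072832]), 'grip_width': 0.0940582666347454}
side [[502.2315632    0.         310.69097697]
 [  0.         502.2315632  235.97513328]
 [  0.           0.           1.        ]] [-0.08400585  0.          0.          0.          0.        ] [ 0.52142006 -2.49474625  1.47946023] [0.50536496 0.17292555 0.98593474]
top [[450.44154399   0.         313.13434514]
 [  0.         450.44154399 243.76045451]
 [  0.           0.           1.        ]] [0.01535885 0.         0.         0.         0.        ] [ 2.16009464 -2.11262101  0.18012767] [-0.01016775  0.52489292  1.02072493]
```

View pics/top0.png

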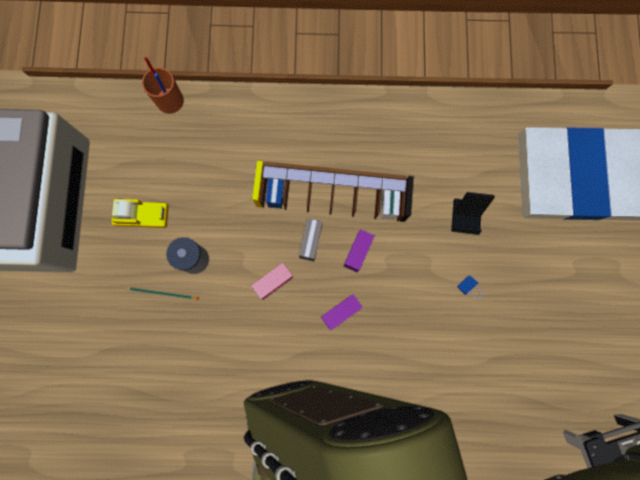

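View pics/side0.png

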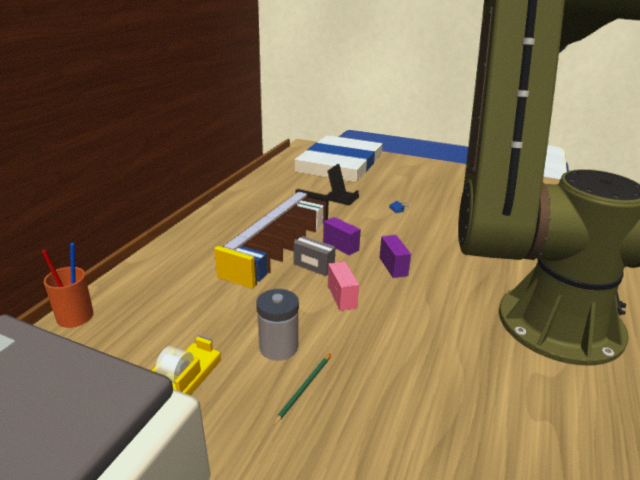

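```bash
cat > h.py <<'E'
from station import *
import cv2,numpy as np
def ray(c,uv):
    p=cv2.undistortPoints(np.array(uv,float).reshape(-1,1,2),c["intrinsics"],c["distortion"]).reshape(-1,2)
    R=cv2.Rodrigues(c["rvec"])[0];t=np.array(c["tvec"]).ravel()
    return -R.T@t,(np.c_[p,np.ones(len(p))])@R
def onz(c,uv,z):
    C,d=ray(c,uv);return C+d*((z-C[2])/d[:,2])[:,None]
def proj(c,P):
    return cv2.projectPoints(np.array(P,float),c["rvec"],c["tvec"],c["intrinsics"],c["distortion"])[0].reshape(-1,2)
E
python3 - <<'E'
from h import *
c=camera("top");im=c["color"];cv2.imwrite("pics/t1.png",cv2.resize(im[150:290,230:430,::-1],None,fx=4,fy=4,interpolation=cv2.INTER_CUBIC))
c2=camera("side");cv2.imwrite("pics/s1.png",cv2.resize(c2["color"][180:300,200:360,::-1],None,fx=5,fy=5,interpolation=cv2.INTER_CUBIC))
for uv in [(285,172),(340,180),(312,225),(308,255),(318,225),(306,240),(312,240)]:print(uv,im[uv[1],uv[0]])
E
```

```text
(285, 172) [160 165 200]
(340, 180) [165 168 203]
(312, 225) [195 200 220]
(308, 255) [177 183 199]
(318, 225) [126 119 116]
(306, 240) [131 126 124]
(312, 240) [164 166 178]
```

View pics/t1.png

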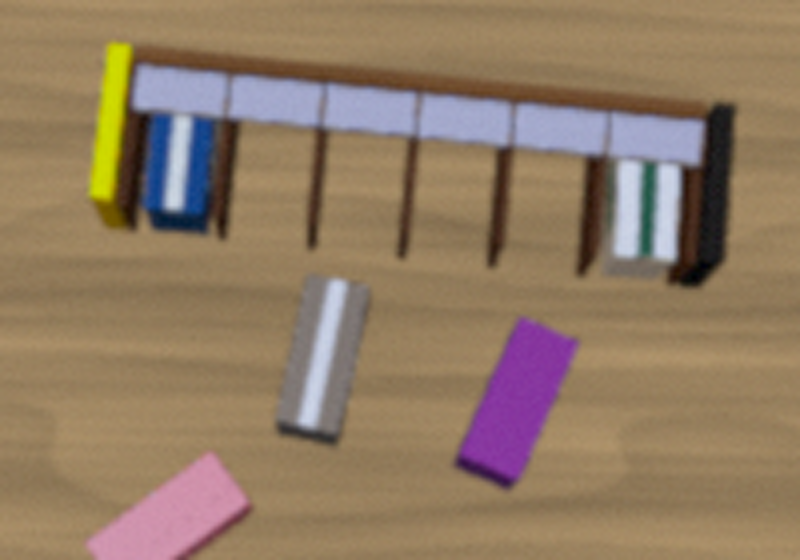

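View pics/s1.png

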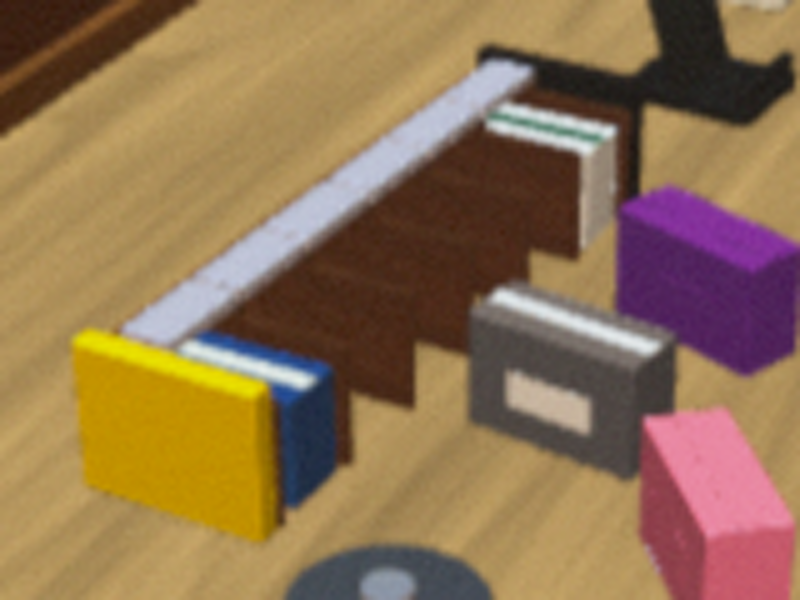

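```bash
cat >> h.py <<'E'
def rectof(mask,c,z):
    cs,_=cv2.findContours(mask.astype(np.uint8),cv2.RETR_EXTERNAL,cv2.CHAIN_APPROX_NONE)
    k=max(cs,key=cv2.contourArea)[:,0,:]
    P=onz(c,k,z)[:,:2].astype(np.float32)*1000
    return cv2.minAreaRect(P)
E
python3 - <<'E'
from h import *
c=camera("top");im=c["color"].astype(int);hsv=cv2.cvtColor(c["color"],cv2.COLOR_RGB2HSV)
r,g,b=im[...,0],im[...,1],im[...,2]
m=(b-r>22)&(r>130); m[:150]=0;m[200:]=0;m[:,:255]=0;m[:,420:]=0
m=cv2.morphologyEx(m.astype(np.uint8),cv2.MORPH_CLOSE,np.ones((3,3)))
R=rectof(m,c,.076);print("rail",R, cv2.boxPoints(R))
# yellow top
H,S,V=cv2.split(hsv)
ym=(H>25)&(H<35)&(S>220)&(V>215);ym[:,:240]=0;ym[:,300:]=0
print("yel",cv2.boxPoints(rectof(ym,c,.076)))
# toner
sub=(slice(215,262),slice(292,328))
t=np.zeros(H.shape,bool);t[sub]=((S<60)&(V>90))[sub]
T=rectof(t,c,.06);print("toner top",T,cv2.boxPoints(T))
w=np.zeros(H.shape,bool);w[sub]=((b-r>10)&(r>140))[sub]
T=rectof(w,c,.06);print("band",T,cv2.boxPoints(T))
for n,lo,hi in(("pink",160,179),("purple",140,155)):
    mm=(H>=lo)&(H<=hi)&(S>70)
    nn,lab,st,ce=cv2.connectedComponentsWithStats(mm.astype(np.uint8))
    for i in range(1,nn):
        if st[i,4]>150:print(n,ce[i],cv2.boxPoints(rectof(lab==i,c,.055)).round())
v=np.zeros((*H.shape,3),np.uint8);v[m>0]=(255,200,200);v[ym]=(0,255,255);v[t]=(90,90,90);v[w]=255
cv2.imwrite("pics/m1.png",cv2.resize(v[150:290,230:430],None,fx=4,fy=4,interpolation=0))
E
```

```text
rail ((665.0911865234375, -45.21308898925781), (77.62736511230469, 330.87042236328125), 1.3154889345169067) [[ 622.48975   119.287445]
 [ 630.0857   -211.49576 ]
 [ 707.6926   -209.71362 ]
 [ 700.0967    121.06958 ]]
yel [[660.6072  135.09657]
 [709.4536  131.28706]
 [709.7932  135.64098]
 [660.9468  139.45049]]
toner top ((536.0310668945312, 7.922269821166992), (39.16023254394531, 92.36893463134766), 79.14079284667969) [[486.9848    -2.606247]
 [577.69965  -20.00821 ]
 [585.07733   18.450787]
 [494.3625    35.85275 ]]
band ((535.9151611328125, 8.806467056274414), (11.140543937683105, 87.24549865722656), 79.02462768554688) [[492.0298     11.643287 ]
 [577.6795     -4.967126 ]
 [579.80054     5.9696474]
 [494.15082    22.58006  ]]
pink [272.55674847 280.62883436] [[391. 117.]
 [445.  46.]
 [478.  72.]
 [424. 142.]]
purple [358.70106222 250.16540212] [[ 459. -104.]
 [ 547. -141.]
 [ 562. -106.]
 [ 474.  -69.]]
purple [341.40269461 311.82634731] [[ 325.  -41.]
 [ 379. -114.]
 [ 410.  -92.]
 [ 356.  -19.]]
```

View pics/m1.png

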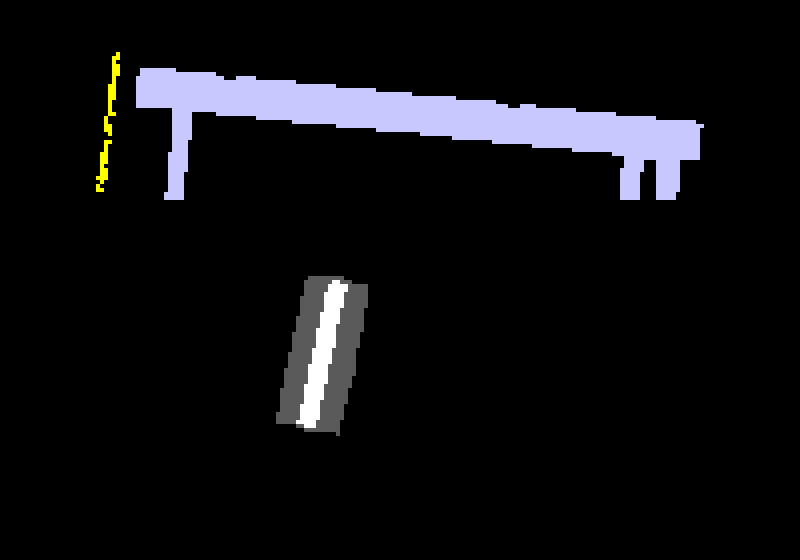

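```bash
python3 - <<'E'
from h import *
c=camera("top");im=c["color"].astype(int);hsv=cv2.cvtColor(c["color"],cv2.COLOR_RGB2HSV)
r,g,b=im[...,0],im[...,1],im[...,2];H,S,V=cv2.split(hsv)
m=(b-r>22)&(r>130); m[:150]=0;m[200:]=0;m[:,:255]=0;m[:,420:]=0
m=cv2.morphologyEx(m.astype(np.uint8),cv2.MORPH_CLOSE,np.ones((3,3)))
m=cv2.morphologyEx(m,cv2.MORPH_OPEN,np.ones((3,13)))
R=rectof(m,c,.076);print("rail",R);print(cv2.boxPoints(R))
ym=(H>22)&(H<35)&(S>200)&(V>150);ym[:,:245]=0;ym[:,300:]=0
print("yel",cv2.boxPoints(rectof(ym,c,.076)))
# hand-read from crop (/4 + offset): divider tops' front ends, z=.062
uv=np.array([[313,247],[403,256],[493,266],[583,274]])/4+[230-.4,150-.4]
print("divfront",onz(c,uv,.062)*1000)
uv=np.array([[133,65],[131,107],[704,119],[700,164],[229,75],[326,84],[419,93],[514,103],[609,112]])/4+[230-.4,150-.4]
print("rail hand",onz(c,uv,.076)*1000)
E
```

```text
rail ((676.083984375, -43.61482238769531), (331.1543884277344, 25.900161743164062), 85.34872436523438)
[[ 649.74976  -207.59659 ]
 [ 675.5646   -209.69687 ]
 [ 702.4182    120.36694 ]
 [ 676.6034    122.467224]]
yel [[621.0632  132.99478]
 [714.39166 125.58307]
 [715.4504  138.91495]
 [622.1219  146.32666]]
divfront [[ 598.78260774   15.61122087   62.        ]
 [ 594.57679108  -37.31842399   62.        ]
 [ 589.77005969  -90.18081813   62.        ]
 [ 586.16548021 -142.95024616   62.        ]]
rail hand [[ 702.82859129  123.96406059   76.        ]
 [ 677.12988816  124.11714136   76.        ]
 [ 677.59544567 -211.94785418   76.        ]
 [ 650.25354792 -209.30924875   76.        ]
 [ 698.04789545   67.30259662   76.        ]
 [ 693.88230082   10.12481352   76.        ]
 [ 689.65085628  -44.63945548   76.        ]
 [ 684.82692643 -100.50636628   76.        ]
 [ 680.60596328 -156.27324667   76.        ]]
```

```bash
cat >> h.py <<'E'
from scipy.spatial.transform import Rotation as Ro
YAW=-.0811; O=np.array([.6067,-.0378])
X=np.array([np.cos(YAW),np.sin(YAW)]);Y=np.array([-X[1],X[0]])
def rk(x,y): return O+x*X+y*Y
def torack(p): d=np.array(p)[:2]-O; return np.array([d@X,d@Y])
def row(xy,z,relyaw=0.):
    """normalised row for TCP at rack xy, tool x along rack x + relyaw"""
    o=get_obs();R=Ro.from_euler('xyz',o["eef_rot"])
    T=Ro.from_euler('xyz',[np.pi,0,YAW+relyaw])
    rv=(R.inv()*T).as_rotvec()/(np.pi/2)
    s=R.inv().apply(np.r_[rk(*xy),z]-o["ee_pos"])/.5
    return np.r_[rv,s].round(4)
def st():
    o=get_obs();print(o["time_s"],"rack",torack(o["ee_pos"]).round(4),"z",o["ee_pos"][2].round(4),"yaw",np.round(o["eef_rot"]-[0,0,YAW],3),"F",o["force"].round(2),o["grip_width"].round(4))
E
python3 -c "
from h import *
st();print(row((.07,.14),.12), row((-.05,0),.166),row((-.15,-.05),.166))"
```

```text
Traceback (most recent call last):
  File "h.py", line 29, in st
    o=get_obs();print(o["time_s"],"rack",torack(o["ee_pos"]).round(4),"z",o["ee_pos"][2].round(4),"yaw",np.round(o["eef_rot"]-[0,0,YAW],3),"F",o["force"].round(2),o["grip_width"].round(4))
                                                                                                                                                                   ^^^^^^^^^^^^^^^^^^^^^
AttributeError: 'float' object has no attribute 'round'
```

```bash
sed -i 's/o\["grip_width"\].round(4)/round(o["grip_width"],4)/' h.py
python3 -c "
from h import *
st();print(row((.07,.14),.12), row((-.05,0),.166),row((-.15,-.05),.166))"
```

```text
0.3 rack [-0.4008 -0.5209] z 0.1664 yaw [-3.141 -0.     0.386] F [ 0.26 -0.28 -0.07] 0.0939
[-3.0000e-04  0.0000e+00  2.4570e-01  1.3699e+00 -8.7020e-01  9.3100e-02] [-3.0000e-04  0.0000e+00  2.4570e-01  1.0421e+00 -7.0120e-01  1.0000e-03] [-3.000e-04  0.000e+00  2.457e-01  8.192e-01 -6.838e-01  1.000e-03]
```

>>> servo_tool(moves=[[[0,0,0.246,0.9,-0.57,0,1],[0,0,0.246,0.9,-0.57,0,1],[0,0,0.246,0.9,-0.57,0,1],[0,0,0.246,0.9,-0.57,0,1],[0,0,0.246,0.9,-0.57,0,1],[0,0,0.246,0.9,-0.57,0,1],[0,0,0.246,0.9,-0.57,0,1],[0,0,0.246,0.9,-0.57,0,1],[0,0,0.246,0.9,-0.57,0,1],[0,0,0.246,0.9,-0.57,0,1],[0,0,0.246,0.9,-0.57,0,1],[0,0,0.246,0.9,-0.57,0,1]]], squeeze=10)

```text
time_s: 1.3
ee_pos: [0.4843, -0.1459, 0.1667]
eef_rot: [-3.141, -0.0, -0.082]
force: [0.2, -0.9, 0.1]
grip_width: 0.0171
```

```bash
python3 -c "
from h import *
st();print(row((.07,.14),.12))"
```

```text
1.3 rack [-0.1133 -0.1177] z 0.1667 yaw [-3.141 -0.    -0.   ] F [ 0.23 -0.92  0.05] 0.0171
[-1.000e-04 -1.000e-04 -3.000e-04  3.662e-01 -5.155e-01  9.350e-02]
```

>>> servo_tool(moves=[[[0,0,0,0.366,-0.515,0,1],[0,0,0,0.366,-0.515,0,1],[0,0,0,0.366,-0.515,0,1],[0,0,0,0.366,-0.515,0,1],[0,0,0,0.366,-0.515,0,1],[0,0,0,0.366,-0.515,0,1],[0,0,0,0.366,-0.515,0,1],[0,0,0,0.366,-0.515,0,1],[0,0,0,0.366,-0.515,0.05,1],[0,0,0,0.366,-0.515,0.1,1],[0,0,0,0.366,-0.515,0.14,1],[0,0,0,0.366,-0.515,0.14,1]]])

```text
time_s: 2.3
ee_pos: [0.6855, 0.0958, 0.0916]
eef_rot: [3.141, 0.007, -0.081]
force: [-0.2, -0.3, -1.8]
grip_width: 0.0008
```

```bash
python3 - <<'E'
from h import *
st();print(row((.07,.14),.076))
for n in("side","top"):
    c=camera(n);o=get_obs();p=proj(c,[o["ee_pos"]])[0];print(n,p)
    x,y=(200,170) if n=="side" else (230,130)
    cv2.imwrite(f"pics/{n}2.png",cv2.resize(c["color"][y:y+130,x:x+190,::-1],None,fx=4,fy=4,interpolation=cv2.INTER_CUBIC))
E
```

```text
2.3 rack [0.0678 0.1396] z 0.0916 yaw [ 3.141  0.007 -0.   ] F [-0.2  -0.28 -1.75] 0.0008
[ 0.0006  0.0045 -0.0001  0.0047 -0.0009  0.0312]
side [236.48707065 233.66200262]
top [273.84458102 169.38837415]
```

View pics/side2.png

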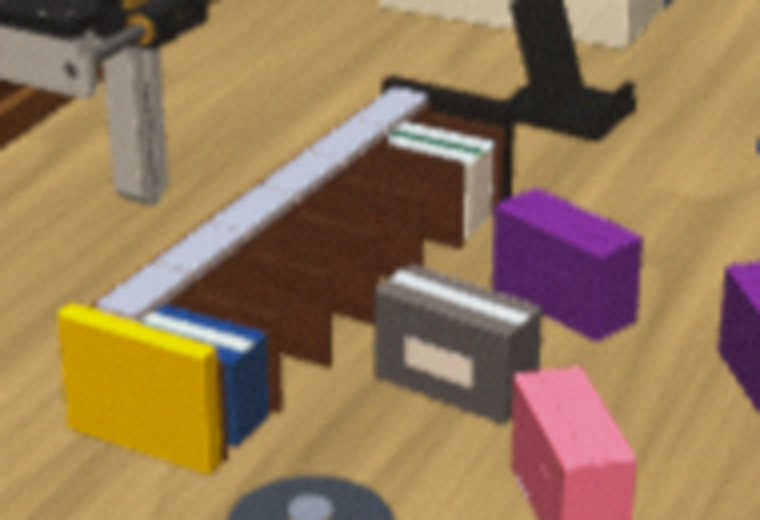

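View pics/top2.png

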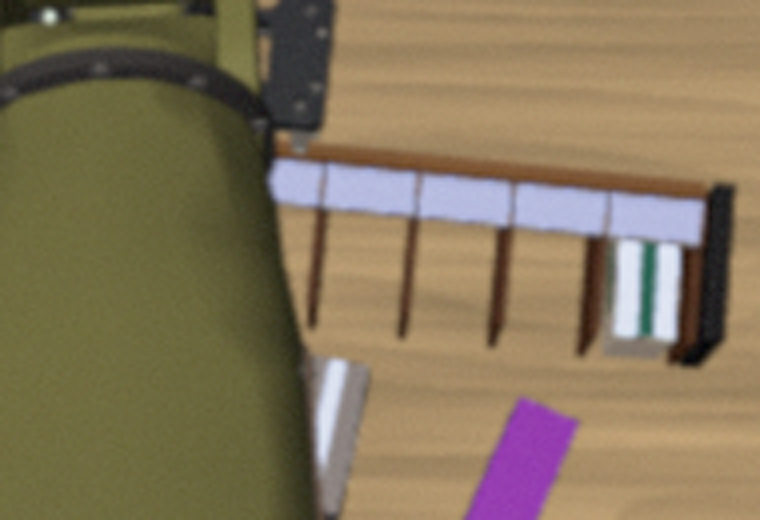

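```bash
python3 - <<'E'
from h import *
st()
c=camera("side");st();o=get_obs();print(proj(c,[o["ee_pos"]])[0], proj(c,np.c_[[rk(.07,.14),rk(0.048,.179)],[.076,.076]]))
cv2.imwrite("pics/side3.png",cv2.resize(c["color"][130:300,160:360,::-1],None,fx=4,fy=4,interpolation=cv2.INTER_CUBIC)[:600])
E
```

```text
2.4 rack [0.0699 0.1397] z 0.097 yaw [-3.141  0.    -0.   ] F [0.51 0.35 0.92] 0.0002
2.45 rack [0.0705 0.1398] z 0.0983 yaw [-3.141e+00 -2.000e-03 -1.000e-03] F [-0.53 -0.01  0.39] 0.0006
[235.72848249 232.03766822] [[236.44934713 241.03827126]
 [234.31454253 251.36854689]]
```

View pics/side3.png

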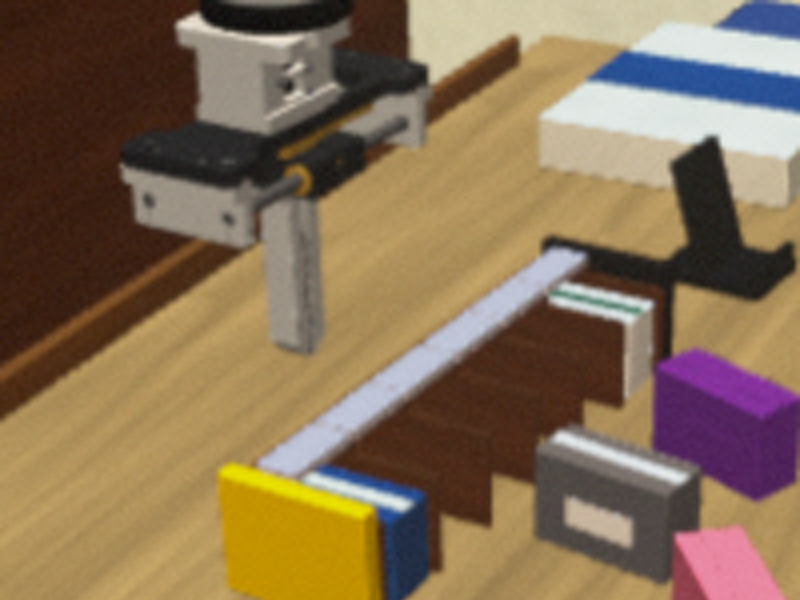

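```bash
python3 - <<'E'
from h import *
o=get_obs();p=o["ee_pos"]
for n in("top","side"):
    c=camera(n)
    for h in(0,.097,.14):
        P=[np.r_[p[:2]+a*X+b*Y,p[2]+h] for a in(-.0375,.0375) for b in(-.0885,.0885)]
        print(n,h,proj(c,P).round(0).tolist())
C,_=ray(c,[(300,200)]);print("side cam",C)
c=camera("top");C,_=ray(c,[(300,200)]);print("top cam",C)
im=c["color"];cv2.imwrite("pics/top3.png",cv2.resize(im[100:250,190:390,::-1],None,fx=4,fy=4,interpolation=cv2.INTER_CUBIC))
E
```

```text
top 0 [[310.0, 188.0], [233.0, 181.0], [314.0, 157.0], [238.0, 150.0]]
top 0.097 [[310.0, 175.0], [226.0, 167.0], [314.0, 141.0], [230.0, 133.0]]
top 0.14 [[310.0, 168.0], [221.0, 159.0], [314.0, 133.0], [226.0, 124.0]]
side 0 [[272.0, 220.0], [226.0, 255.0], [245.0, 213.0], [196.0, 246.0]]
side 0.097 [[271.0, 180.0], [222.0, 211.0], [242.0, 174.0], [192.0, 203.0]]
side 0.14 [[270.0, 162.0], [220.0, 191.0], [241.0, 156.0], [189.0, 183.0]]
side cam [0.16405195 0.91956837 0.62035899]
top cam [0.34982396 0.0026357  1.0932116 ]
```

View pics/top3.png

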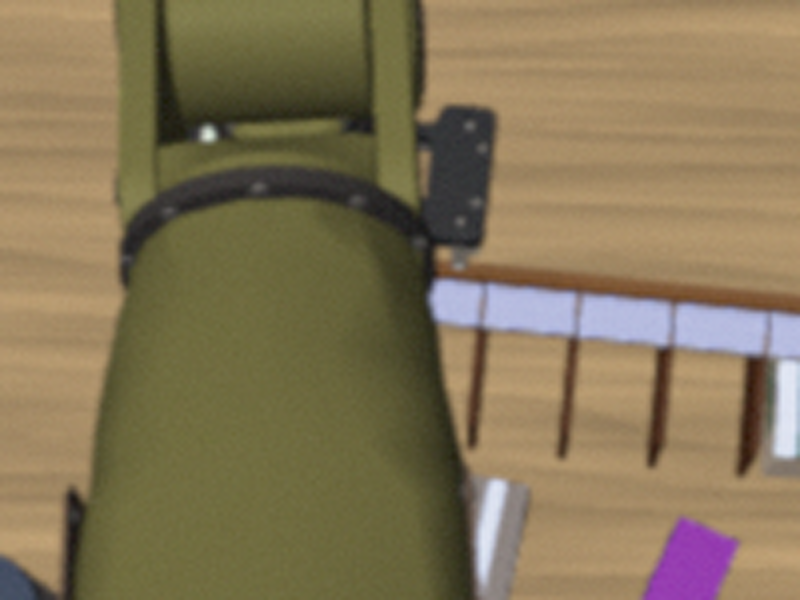

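```bash
python3 - <<'E'
from h import *
st();print(row((.07,.14),.08))
E
```

```text
2.6 rack [0.0706 0.1398] z 0.0987 yaw [-3.141e+00 -3.000e-03 -1.000e-03] F [ 0.41 -0.16  1.07] 0.0005
[-0.0004 -0.0018 -0.0004 -0.0013 -0.0004  0.0373]
```

>>> servo_tool(moves=[[[0,0,0,0,0,0.006,1],[0,0,0,0,0,0.012,1],[0,0,0,0,0,0.018,1],[0,0,0,0,0,0.024,1],[0,0,0,0,0,0.03,1],[0,0,0,0,0,0.036,1],[0,0,0,0,0,0.036,1]]])

```text
time_s: 3.18
ee_pos: [0.6881, 0.0958, 0.0797]
eef_rot: [-3.141, -0.002, -0.082]
force: [0.0, 0.2, 0.4]
grip_width: 0.0005
```

```bash
python3 - <<'E'
from h import *
st()
c=camera("side");o=get_obs();print(proj(c,[o["ee_pos"]])[0])
cv2.imwrite("pics/side4.png",cv2.resize(c["color"][130:300,160:360,::-1],None,fx=4,fy=4,interpolation=cv2.INTER_CUBIC)[:600])
E
```

```text
3.1833 rack [0.0703 0.1398] z 0.0797 yaw [-3.141e+00 -2.000e-03 -1.000e-03] F [0.04 0.23 0.45] 0.0005
[236.23696082 239.3179827 ]
```

View pics/side4.png

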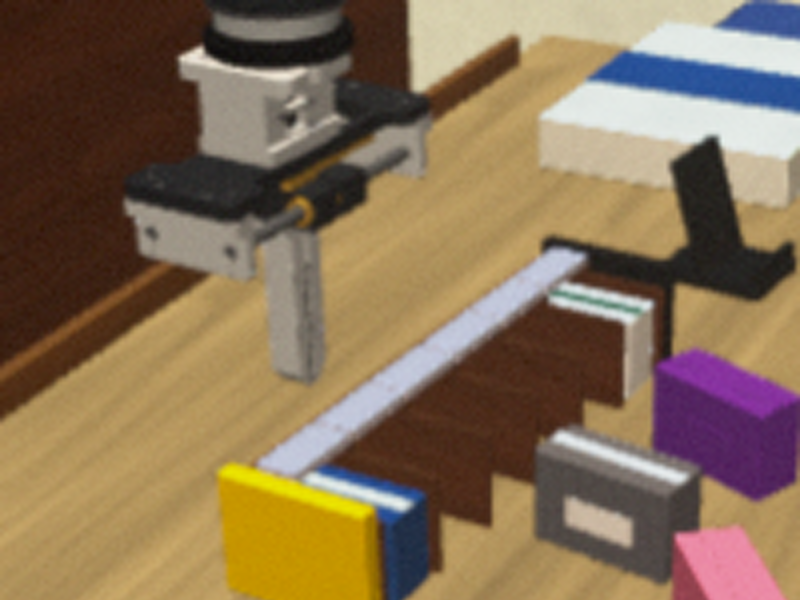

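>>> servo_tool(moves=[[[0,0,0,0,0,0.004,1],[0,0,0,0,0,0.008,1],[0,0,0,0,0,0.012,1],[0,0,0,0,0,0.012,1]]])

```text
time_s: 3.57
ee_pos: [0.688, 0.0958, 0.0736]
eef_rot: [-3.141, -0.001, -0.082]
force: [-0.6, -0.9, -0.2]
grip_width: 0.0005
```

>>> servo_tool(moves=[[[0,0,0,0,0,0.004,1],[0,0,0,0,0,0.008,1],[0,0,0,0,0,0.012,1],[0,0,0,0,0,0.012,1]]])

```text
time_s: 3.9
ee_pos: [0.6879, 0.0958, 0.067]
eef_rot: [-3.141, -0.001, -0.082]
force: [0.3, -0.5, -0.2]
grip_width: 0.0007
```

Reported z is 9 mm below the rail top and still no contact. The picture was right: the tip sits about 35 mm higher than reported. I'll keep going down in force-checked steps.

>>> servo_tool(moves=[[[0,0,0,0,0,0.006,1],[0,0,0,0,0,0.012,1],[0,0,0,0,0,0.018,1],[0,0,0,0,0,0.018,1]]])

```text
time_s: 4.23
ee_pos: [0.6875, 0.0958, 0.0571]
eef_rot: [-3.142, 0.0, -0.082]
force: [0.1, 0.2, -0.0]
grip_width: 0.0003
```

```bash
python3 - <<'E'
from h import *
st()
c=camera("side");o=get_obs();print(proj(c,[o["ee_pos"]])[0])
cv2.imwrite("pics/side5.png",cv2.resize(c["color"][150:270,190:350,::-1],None,fx=5,fy=5,interpolation=cv2.INTER_CUBIC)[:600])
c=camera("top")
cv2.imwrite("pics/top5.png",cv2.resize(c["color"][100:250,190:390,::-1],None,fx=4,fy=4,interpolation=cv2.INTER_CUBIC))
E
```

```text
4.2333 rack [0.0697 0.1397] z 0.0571 yaw [-3.142e+00  0.000e+00 -1.000e-03] F [ 0.15  0.2  -0.05] 0.0003
[237.10810244 248.26972449]
```

View pics/side5.png

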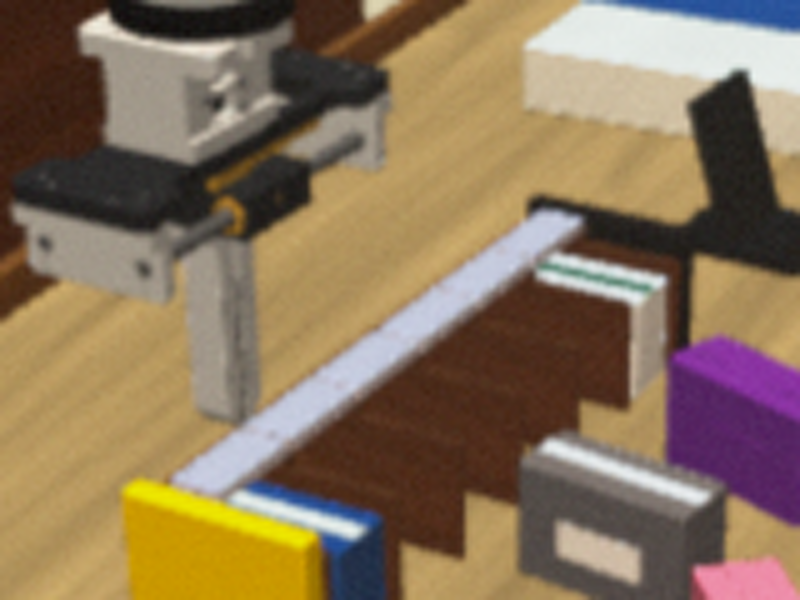

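View pics/top5.png

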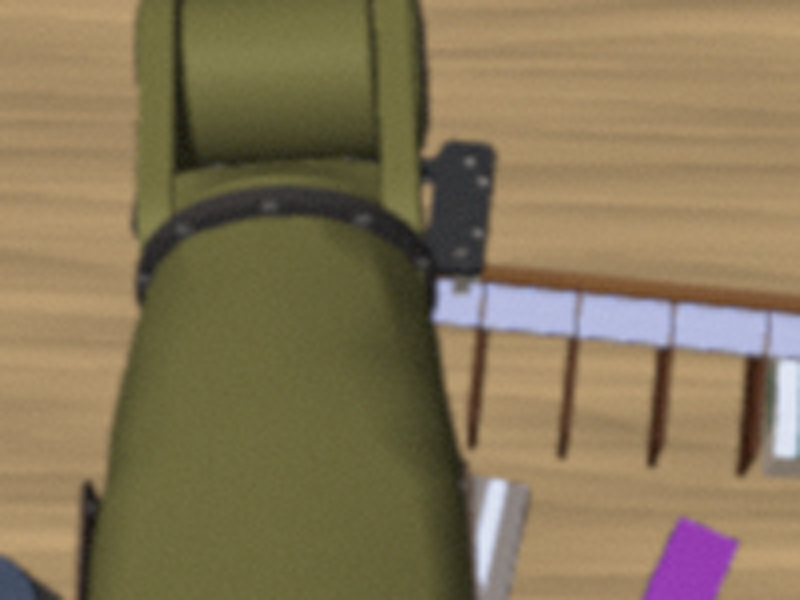

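```bash
python3 - <<'E'
from h import *
a=camera("top");b=camera("side")
for t,s in(((309.5,168.7),(267.5,166.5)),((313.7,136.7),(246,160.5))):
    A,d=ray(a,[t]);B,e=ray(b,[s]);d=d[0];e=e[0]
    k=np.linalg.lstsq(np.c_[d,-e],B-A,rcond=None)[0];p,q=A+k[0]*d,B+k[1]*e
    m=(p+q)/2;print(m,torack(m),np.linalg.norm(p-q))
# tip bottom pixel -> rack xy for z hypotheses
for z in(.076,.085,.093,.1):print(z,torack(onz(b,[(236,233.5)],z)[0]))
E
```

```text
[0.64785867 0.01276754 0.22751438] [0.03692685 0.05373564] 0.002692504004571436
[0.71032991 0.00436947 0.23031125] [0.0998731  0.05042604] 0.005459839275214036
0.076 [0.09107892 0.11190649]
0.085 [0.08099648 0.12523979]
0.093 [0.07203432 0.13709161]
0.1 [0.06419242 0.14746196]
```

Triangulating the gripper plate in both views confirms its xy and puts the tip at about z = 0.094 when z = 0.057 is reported. I expect contact at a reported z of about 0.04.

>>> servo_tool(moves=[[[0,0,0,0,0,0.007,1],[0,0,0,0,0,0.014,1],[0,0,0,0,0,0.02,1],[0,0,0,0,0,0.024,1],[0,0,0,0,0,0.024,1]]])

```text
time_s: 4.85
ee_pos: [0.6876, 0.0958, 0.0454]
eef_rot: [-3.141, 0.0, -0.082]
force: [-0.2, -0.5, -0.8]
grip_width: 0.0006
```

>>> servo_tool(moves=[[[0,0,0,0,0,0.003,1],[0,0,0,0,0,0.006,1],[0,0,0,0,0,0.006,1]]])

```text
time_s: 5.1
ee_pos: [0.6875, 0.0957, 0.042]
eef_rot: [-3.142, 0.001, -0.082]
force: [-0.3, 0.4, 0.1]
grip_width: 0.0006
```

>>> servo_tool(moves=[[[0,0,0,0,0,0.002,1],[0,0,0,0,0,0.004,1],[0,0,0,0,0,0.004,1]]])

```text
time_s: 5.35
ee_pos: [0.6874, 0.0957, 0.0397]
eef_rot: [-3.142, 0.001, -0.082]
force: [0.6, 0.7, 0.5]
grip_width: 0.0006
```

>>> servo_tool(moves=[[[0,0,0,0,0,0.002,1],[0,0,0,0,0,0.004,1],[0,0,0,0,0,0.004,1]]])

```text
time_s: 5.6
ee_pos: [0.6873, 0.0957, 0.0376]
eef_rot: [-3.142, 0.001, -0.082]
force: [0.4, 0.6, 0.0]
grip_width: 0.0002
```

>>> servo_tool(moves=[[[0,0,0,0,0,0.002,1],[0,0,0,0,0,0.004,1],[0,0,0,0,0,0.004,1]]])

```text
time_s: 5.85
ee_pos: [0.6875, 0.0958, 0.0374]
eef_rot: [-3.141, -0.0, -0.082]
force: [-7.3, -0.2, 13.2]
grip_width: 0.0004
```

```bash
python3 - <<'E'
from h import *
st()
c=camera("side");o=get_obs()
cv2.imwrite("pics/side6.png",cv2.resize(c["color"][170:270,190:320,::-1],None,fx=6,fy=6,interpolation=cv2.INTER_CUBIC)[:600])
E
```

```text
5.85 rack [0.0698 0.1397] z 0.0374 yaw [-3.141e+00 -0.000e+00 -1.000e-03] F [-7.3  -0.16 13.21] 0.0004
```

View pics/side6.png

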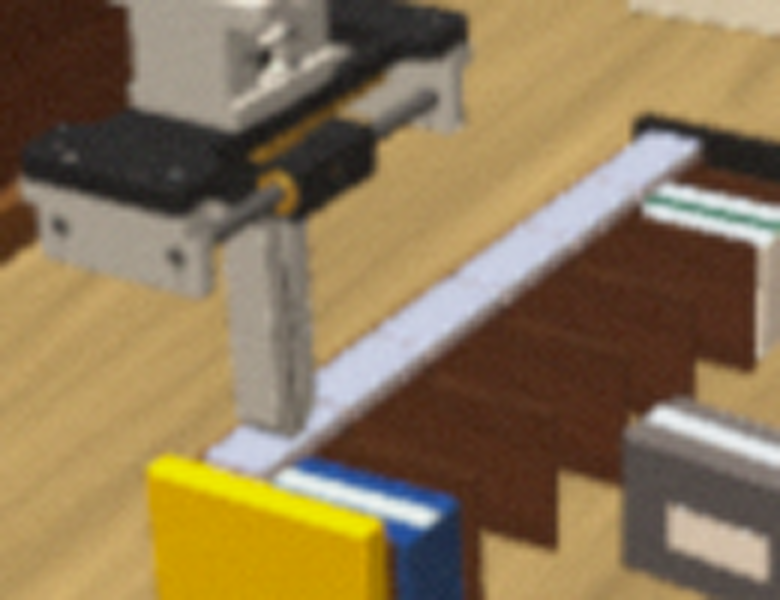

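Firm contact on the first piece (13 N). The tip is on rail_a, left of the seam. Next I tap the second piece, 56 mm to the right.

>>> servo_tool(moves=[[[0,0,0,0,0,0.003,1],[0,0,0,0,0,-0.02,1],[0,0,0,0,0.03,-0.02,1],[0,0,0,0,0.08,-0.02,1],[0,0,0,0,0.112,-0.02,1],[0,0,0,0,0.112,-0.02,1],[0,0,0,0,0.112,-0.012,1],[0,0,0,0,0.112,-0.006,1],[0,0,0,0,0.112,-0.002,1],[0,0,0,0,0.112,0.001,1],[0,0,0,0,0.112,0.003,1],[0,0,0,0,0.112,0.003,1]]])

```text
time_s: 6.9
ee_pos: [0.6829, 0.0405, 0.0374]
eef_rot: [3.141, -0.0, -0.081]
force: [-9.0, -1.8, 15.9]
grip_width: 0.0005
```

```bash
python3 - <<'E'
from h import *
st();print(row((.07,.084),.0374))
E
```

```text
6.9 rack [0.0696 0.0843] z 0.0374 yaw [ 3.141 -0.     0.   ] F [-8.98 -1.81 15.94] 0.0005
[ 0.0001 -0.0001  0.0002  0.0008  0.0005 -0.0001]
```

Second piece touched at 16 N. Now the same tap on the third.

>>> servo_tool(moves=[[[0,0,0,0,0,0.003,1],[0,0,0,0,0,-0.02,1],[0,0,0,0,0.03,-0.02,1],[0,0,0,0,0.08,-0.02,1],[0,0,0,0,0.112,-0.02,1],[0,0,0,0,0.112,-0.02,1],[0,0,0,0,0.112,-0.012,1],[0,0,0,0,0.112,-0.006,1],[0,0,0,0,0.112,-0.002,1],[0,0,0,0,0.112,0.001,1],[0,0,0,0,0.112,0.003,1],[0,0,0,0,0.112,0.003,1]]])

```text
time_s: 7.9
ee_pos: [0.6783, -0.0146, 0.0374]
eef_rot: [3.141, -0.0, -0.08]
force: [-8.3, -0.5, 15.5]
grip_width: 0.0006
```

```bash
python3 - <<'E'
from h import *
st();print(row((.07,.084),.0374))
c=camera("side")
cv2.imwrite("pics/side7.png",cv2.resize(c["color"][170:270,200:330,::-1],None,fx=6,fy=6,interpolation=cv2.INTER_CUBIC)[:600])
E
```

```text
7.9 rack [0.0695 0.0289] z 0.0374 yaw [ 3.141e+00 -0.000e+00  1.000e-03] F [-8.27 -0.47 15.49] 0.0006
[ 2.000e-04 -1.000e-04  9.000e-04  1.100e-03 -1.102e-01 -1.000e-04]
```

View pics/side7.png

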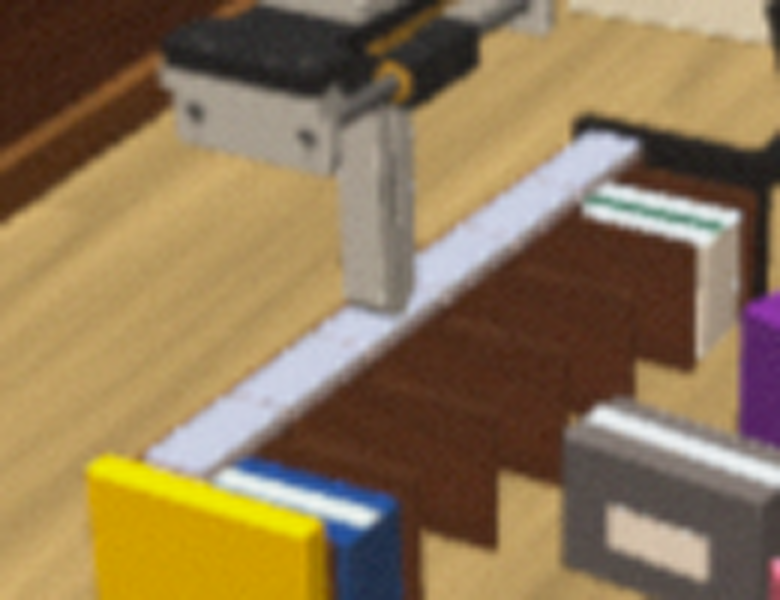

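All three taps are done. Now lift and go to the spot in front of the toner box.

```bash
python3 - <<'E'
from h import *
print(row((.07,.028),.08),row((-.15,.049),.08,-.108))
E
```

```text
[ 0.0002 -0.0001  0.0009  0.001   0.0019 -0.0853] [ 2.000e-04 -2.000e-04  6.970e-02 -4.389e-01 -4.070e-02 -8.540e-02]
```

>>> servo_tool(moves=[[[0,0,0,0,0,-0.05,1],[0,0,0,0,0,-0.09,1],[0,0,0,0,0,-0.09,1],[0,0,0.07,-0.44,-0.04,-0.09,1],[0,0,0.07,-0.44,-0.04,-0.09,1],[0,0,0.07,-0.44,-0.04,-0.09,1],[0,0,0.07,-0.44,-0.04,-0.09,1],[0,0,0.07,-0.44,-0.04,-0.09,1],[0,0,0.07,-0.44,-0.04,-0.09,1],[0,0,0.07,-0.44,-0.04,-0.09,1],[0,0,0.07,-0.44,-0.04,-0.09,1],[0,0,0.07,-0.44,-0.04,-0.09,1]]])

```text
time_s: 8.95
ee_pos: [0.4616, 0.0229, 0.0823]
eef_rot: [3.141, -0.001, -0.189]
force: [-0.2, 0.3, 0.3]
grip_width: 0.0005
```

```bash
python3 - <<'E'
from h import *
st();print(row((-.15,.049),-.018,-.108))
c=camera("side")
cv2.imwrite("pics/side8.png",cv2.resize(c["color"][150:320,200:430,::-1],None,fx=3.4,fy=3.4,interpolation=cv2.INTER_CUBIC)[:600])
E
```

```text
8.95 rack [-0.1495  0.0488] z 0.0823 yaw [ 3.141e+00 -1.000e-03 -1.080e-01] F [-0.23  0.33  0.35] 0.0005
[ 2.000e-04 -6.000e-04 -2.000e-04 -1.200e-03 -4.000e-04  2.005e-01]
```

View pics/side8.png

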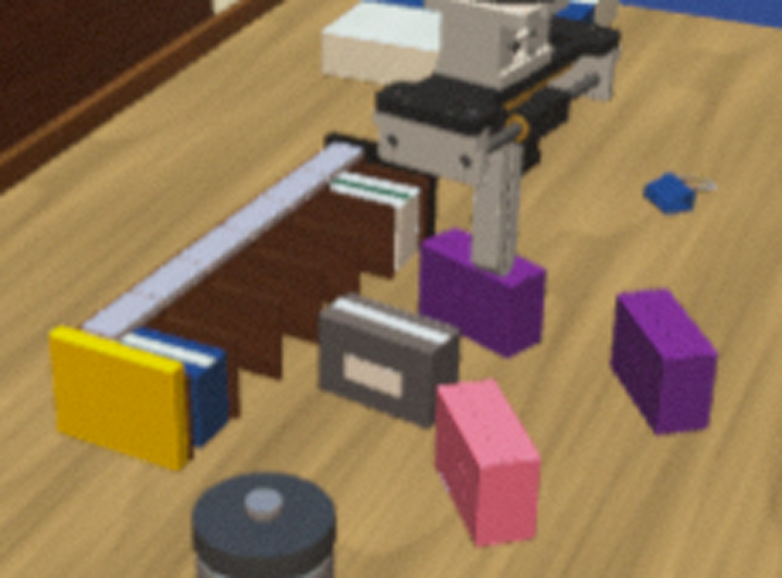

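>>> servo_tool(moves=[[[0,0,0,0,0,0.06,1],[0,0,0,0,0,0.12,1],[0,0,0,0,0,0.16,1],[0,0,0,0,0,0.19,1],[0,0,0,0,0,0.2,1],[0,0,0,0,0,0.2,1],[0,0,0,0,0,0.2,1]]])

```text
time_s: 9.58
ee_pos: [0.4623, 0.0227, -0.0176]
eef_rot: [3.141, -0.001, -0.19]
force: [-0.7, 1.2, 0.7]
grip_width: 0.0006
```

```bash
python3 - <<'E'
from h import *
st()
c=camera("side")
cv2.imwrite("pics/side9.png",cv2.resize(c["color"][150:320,200:430,::-1],None,fx=3.4,fy=3.4,interpolation=cv2.INTER_CUBIC)[:600])
c=camera("top")
cv2.imwrite("pics/top9.png",cv2.resize(c["color"][150:290,230:430,::-1],None,fx=4,fy=4,interpolation=cv2.INTER_CUBIC))
E
```

```text
9.5833 rack [-0.1489  0.0486] z -0.0176 yaw [ 3.141e+00 -1.000e-03 -1.090e-01] F [-0.69  1.22  0.69] 0.0006
```

View pics/side9.png

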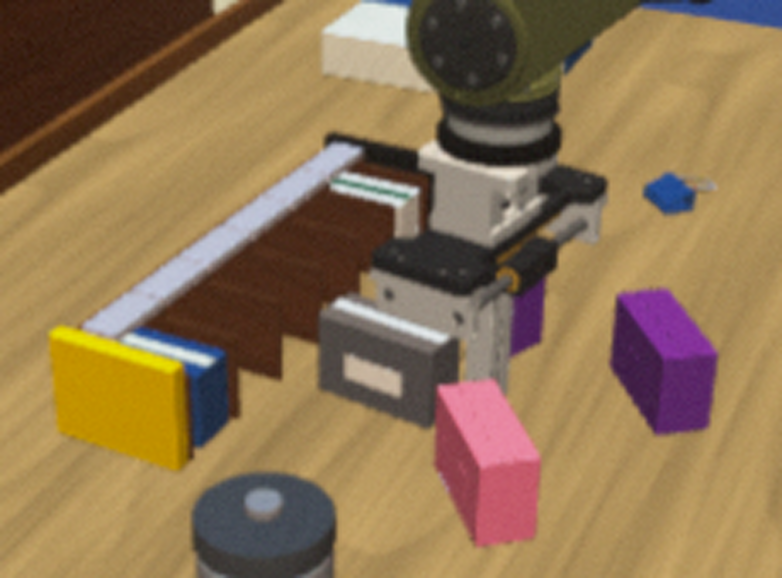

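View pics/top9.png

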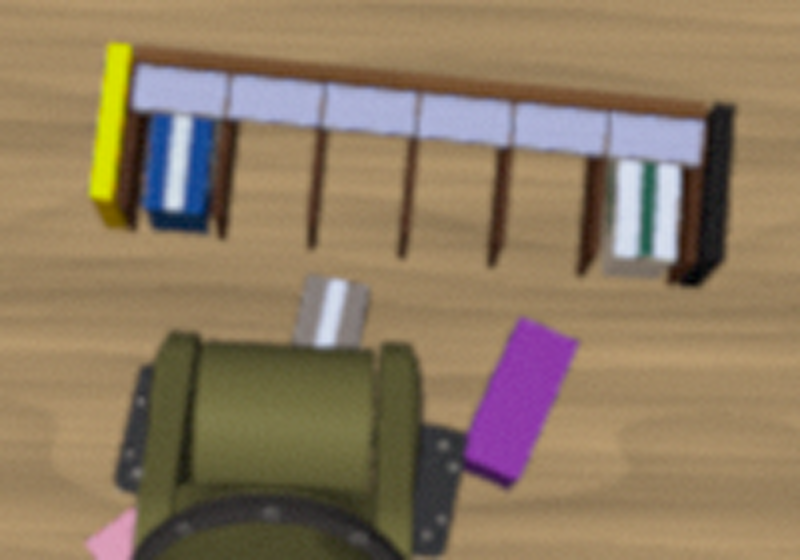

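```bash
python3 - <<'E'
from h import *
for p in((-.127,.0456),(-.1,.0417)):print(row(p,-.018,-.108))
E
```

```text
[ 0.     -0.0013 -0.0003  0.0436  0.0015  0.0021]
[ 0.     -0.0013 -0.0003  0.0981  0.0034  0.0023]
```

>>> servo_tool(moves=[[[0,0,0,0.012,0,0.001,1],[0,0,0,0.022,0,0.001,1],[0,0,0,0.032,0.001,0.001,1],[0,0,0,0.04,0.001,0.001,1],[0,0,0,0.048,0.001,0.001,1],[0,0,0,0.056,0.002,0.001,1],[0,0,0,0.064,0.002,0.001,1],[0,0,0,0.072,0.002,0.001,1],[0,0,0,0.08,0.003,0.001,1],[0,0,0,0.088,0.003,0.001,1],[0,0,0,0.094,0.003,0.001,1],[0,0,0,0.098,0.003,0.001,1]]])

```text
time_s: 10.68
ee_pos: [0.5107, 0.0119, -0.0175]
eef_rot: [3.142, -0.002, -0.19]
force: [-2.6, -0.0, 1.5]
grip_width: 0.0004
```

```bash
cat > look.py <<'E'
from h import *
import sys
n=sys.argv[1]
st()
c=camera("side")
cv2.imwrite(f"pics/side{n}.png",cv2.resize(c["color"][170:290,210:370,::-1],None,fx=5,fy=5,interpolation=cv2.INTER_CUBIC)[:600])
c=camera("top")
cv2.imwrite(f"pics/top{n}.png",cv2.resize(c["color"][150:270,250:410,::-1],None,fx=5,fy=5,interpolation=cv2.INTER_CUBIC))
im=c["color"].astype(int);S=cv2.cvtColor(c["color"],cv2.COLOR_RGB2HSV)
r,b=im[...,0],im[...,2]
w=((b-r>10)&(r>140));z=np.zeros_like(w);z[186:262,292:350]=w[186:262,292:350]
R=rectof(z,c,.06);B=cv2.boxPoints(R)/1000
print("band corners rack",[ (torack(p)*1000).round(1).tolist() for p in B])
E
python3 look.py 10
```

```text
10.6833 rack [-0.0997  0.0418] z -0.0175 yaw [ 3.142e+00 -2.000e-03 -1.090e-01] F [-2.62 -0.01  1.52] 0.0004
band corners rack [[-6.5, 33.9], [-6.0, 29.2], [-3.6, 29.5], [-4.1, 34.2]]
```

View pics/top10.png

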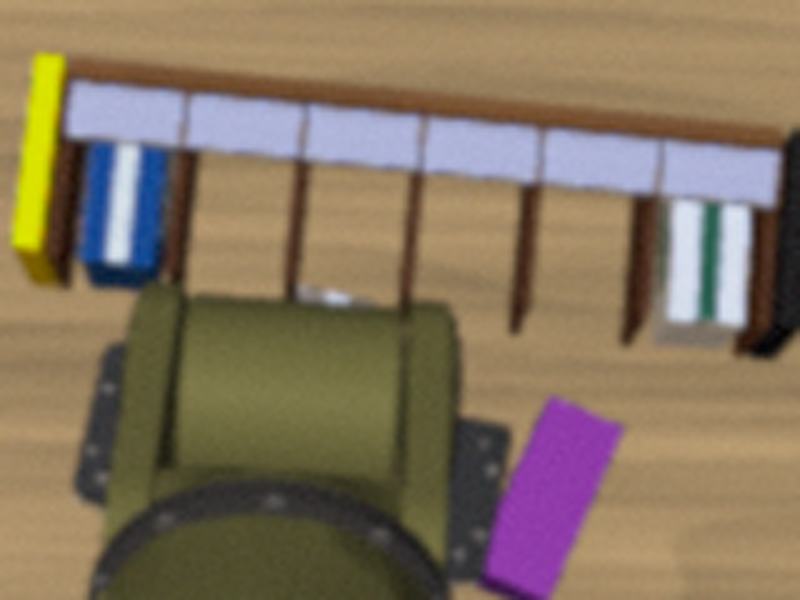

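View pics/side10.png

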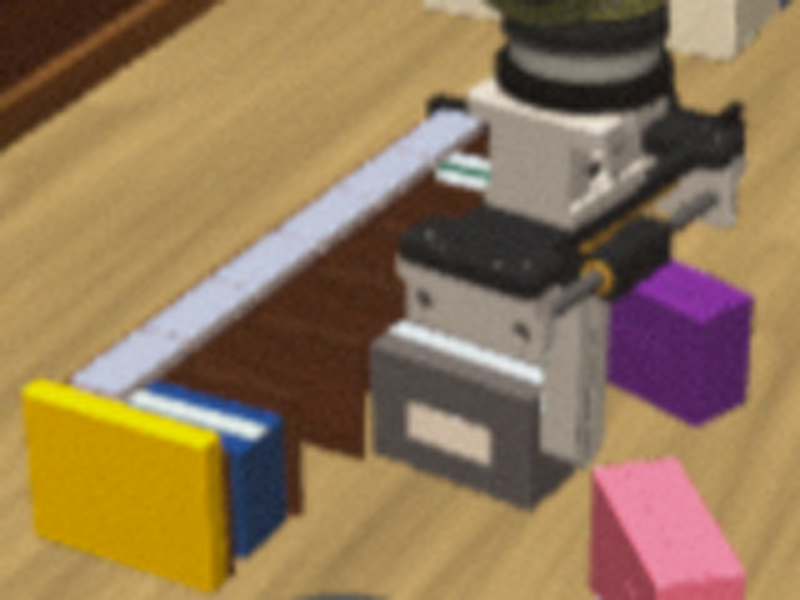

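The box tracks as predicted: its back end is at the gap mouth, y ≈ 31 mm against a centre line of 28, and it is upright. I'll keep pushing while turning it square.

```bash
python3 - <<'E'
from h import *
for p,t in(((-.085,.0388),-.095),((-.07,.036),-.075),((-.053,.033),-.05),((-.035,.0305),-.03)):print(row(p,-.018,t))
E
```

```text
[ 0.     -0.0015 -0.0087  0.0298  0.0028  0.0012]
[ 0.     -0.0015 -0.0214  0.0603  0.0051  0.0013]
[ 0.0001 -0.0015 -0.0373  0.0947  0.0074  0.0014]
[ 1.000e-04 -1.500e-03 -5.000e-02  1.311e-01  8.500e-03  1.500e-03]
```

>>> servo_tool(moves=[[[0,0,-0.002,0.008,0.001,0.001,1],[0,0,-0.005,0.018,0.002,0.001,1],[0,0,-0.009,0.03,0.003,0.001,1],[0,0,-0.013,0.04,0.0035,0.001,1],[0,0,-0.017,0.05,0.0045,0.001,1],[0,0,-0.021,0.06,0.005,0.001,1],[0,0,-0.026,0.07,0.006,0.001,1],[0,0,-0.032,0.082,0.0065,0.001,1],[0,0,-0.037,0.094,0.0075,0.001,1]]])

```text
time_s: 11.53
ee_pos: [0.5568, -0.0007, -0.0178]
eef_rot: [3.141, -0.003, -0.131]
force: [-1.9, 1.1, -0.6]
grip_width: 0.0006
```

```bash
python3 look.py 11; python3 - <<'E'
from h import *
for p,t in(((-.035,.0305),-.03),((-.02,.0285),0),((-.012,.028),0)):print(row(p,-.018,t))
E
```

```text
11.5333 rack [-0.0527  0.0329] z -0.0178 yaw [ 3.141e+00 -3.000e-03 -4.900e-02] F [-1.89  1.14 -0.57] 0.0006
band corners rack [[-119.2, -52.0], [-119.0, -54.3], [-102.7, -52.8], [-102.9, -50.5]]
[ 0.0001 -0.0022 -0.0128  0.0348  0.0029  0.0006]
[ 0.0001 -0.0022 -0.0319  0.0649  0.0054  0.0007]
[ 0.0001 -0.0022 -0.0319  0.081   0.0056  0.0008]
```

View pics/side11.png

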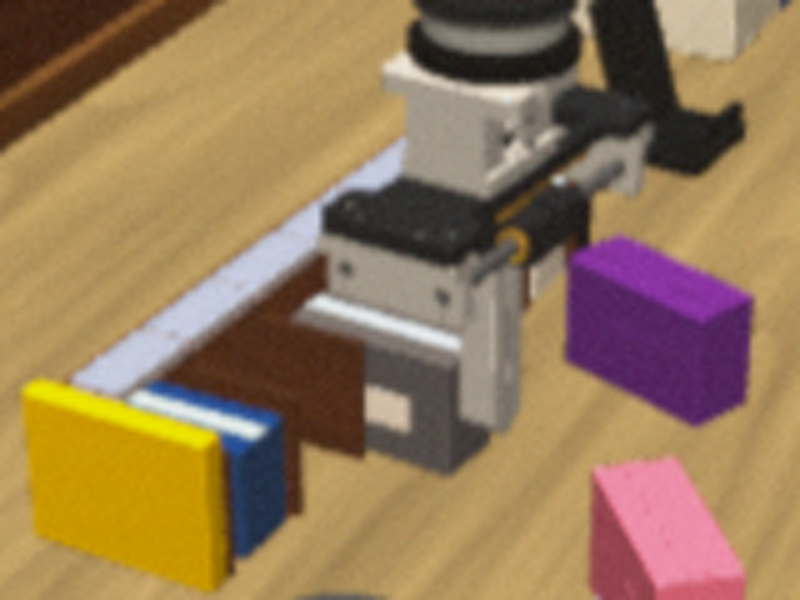

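View pics/top11.png

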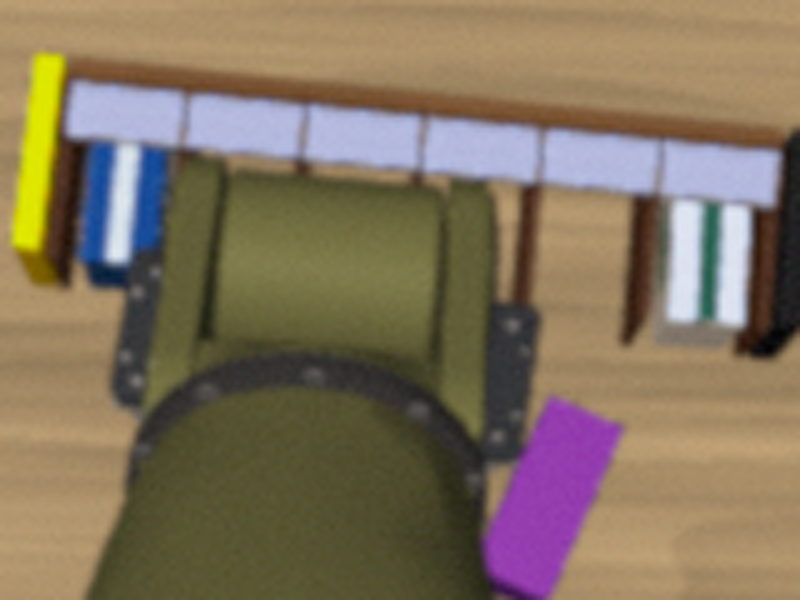

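The box is inside the gap, upright, with low force. I'll push on to near home, then finish by force.

>>> servo_tool(moves=[[[0,0.001,-0.003,0.01,0.001,0,1],[0,0.001,-0.008,0.022,0.002,0,1],[0,0.001,-0.013,0.035,0.003,0,1],[0,0.001,-0.019,0.045,0.004,0,1],[0,0.001,-0.025,0.055,0.005,0,1],[0,0.001,-0.032,0.065,0.0055,0,1],[0,0.001,-0.032,0.072,0.0055,0,1],[0,0.001,-0.032,0.076,0.0055,0,1],[0,0.001,-0.032,0.076,0.0055,0,1]]])

```text
time_s: 12.38
ee_pos: [0.595, -0.0086, -0.0176]
eef_rot: [3.141, -0.005, -0.081]
force: [-1.0, -0.1, 0.1]
grip_width: 0.0004
```

```bash
python3 look.py 12; python3 - <<'E'
from h import *
for p,t in(((-.012,.028),0),((-.008,.028),0)):print(row(p,-.018,t))
E
```

```text
12.3833 rack [-0.014   0.0281] z -0.0176 yaw [ 3.141 -0.005 -0.   ] F [-0.97 -0.06  0.13] 0.0004
[ 0.0002 -0.0035  0.      0.0047  0.0004  0.0008]
[ 0.0002 -0.0035  0.      0.0127  0.0004  0.0009]Traceback (most recent call last):
  File "look.py", line 12, in <module>
    R=rectof(z,c,.06);B=cv2.boxPoints(R)/1000
  File "h.py", line 13, in rectof
    k=max(cs,key=cv2.contourArea)[:,0,:]
      ~~~^^^^^^^^^^^^^^^^^^^^^^^^
ValueError: max() iterable argument is empty
```

View pics/side12.png

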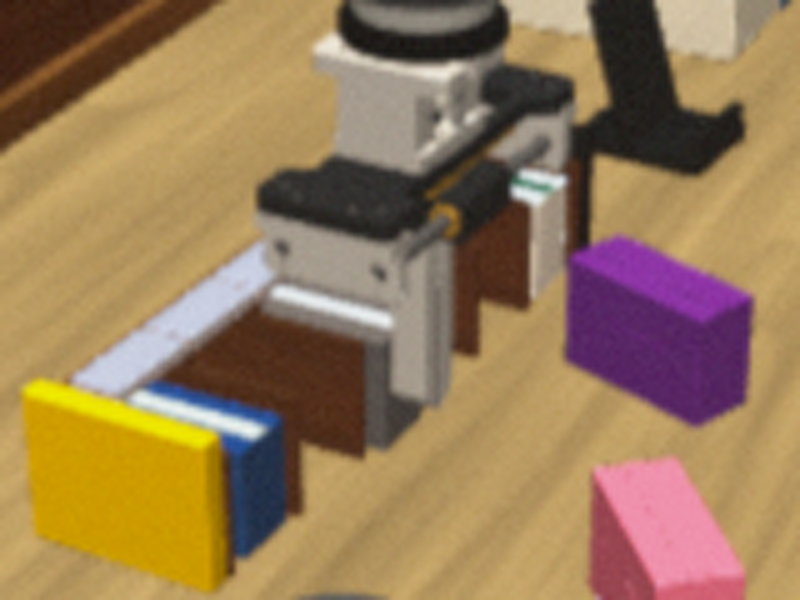

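>>> servo_tool(moves=[[[0,0.003,0,0.004,0,0,1],[0,0.003,0,0.007,0,0,1],[0,0.003,0,0.009,0,0,1],[0,0.003,0,0.009,0,0,1]]])

```text
time_s: 12.82
ee_pos: [0.5993, -0.0089, -0.0176]
eef_rot: [3.141, -0.01, -0.081]
force: [0.3, 0.1, -0.1]
grip_width: 0.0003
```

>>> servo_tool(moves=[[[0,0,0,0.002,0,0,1],[0,0,0,0.004,0,0,1],[0,0,0,0.004,0,0,1]]])

```text
time_s: 13.07
ee_pos: [0.6012, -0.0091, -0.0176]
eef_rot: [3.141, -0.01, -0.081]
force: [-3.0, 0.5, 0.5]
grip_width: 0.0006
```

```bash
python3 look.py 13 2>&1 | head -1
```

```text
13.0667 rack [-0.0078  0.0282] z -0.0176 yaw [ 3.141 -0.01   0.   ] F [-3.01  0.48  0.46] 0.0006
```

View pics/side13.png

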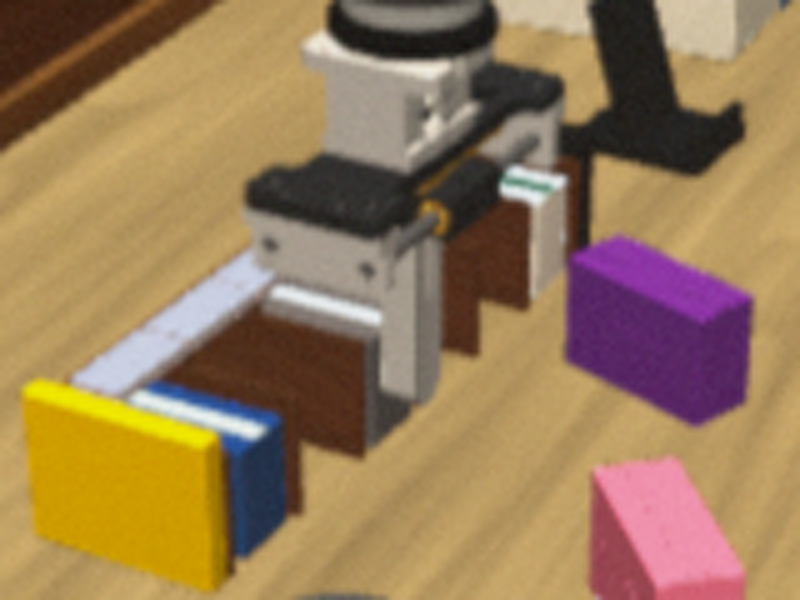

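>>> servo_tool(moves=[[[0,-0.004,0,0.002,0,0,1],[0,-0.006,0,0.004,0,0,1],[0,-0.006,0,0.004,0,0,1]]])

```text
time_s: 13.42
ee_pos: [0.6005, -0.009, -0.0175]
eef_rot: [3.141, 0.007, -0.081]
force: [-27.5, 0.9, 18.0]
grip_width: 0.0005
```

>>> servo_tool(moves=[[[0,0,0,0.002,0,0,1],[0,0,0,0.004,0,0,1],[0,0,0,0.004,0,0,1]]])

```text
time_s: 13.67
ee_pos: [0.6, -0.009, -0.0174]
eef_rot: [3.141, 0.013, -0.081]
force: [-22.9, 0.5, 14.7]
grip_width: 0.0004
```

Force jumped to 27 N with no more travel, so the box is against the back board. Back off and check.

>>> servo_tool(moves=[[[0,0,0,-0.01,0,0,1],[0,0,0,-0.03,0,0,1],[0,0,0,-0.06,0,0,1],[0,0,0,-0.1,0,0,1],[0,0,0,-0.1,0,-0.05,1],[0,0,0,-0.1,0,-0.12,1],[0,0,0,-0.1,0,-0.2,1],[0,0,0,-0.15,0,-0.3,1],[0,0,0,-0.2,0.1,-0.35,1],[0,0,0,-0.25,0.2,-0.35,1],[0,0,0,-0.3,0.28,-0.35,1],[0,0,0,-0.3,0.35,-0.35,1]]])

```text
time_s: 14.67
ee_pos: [0.4504, -0.1395, 0.159]
eef_rot: [3.14, 0.01, -0.079]
force: [0.3, 0.2, 0.0]
grip_width: 0.0006
```

>>> servo_tool(moves=[[[0,0,0,-0.1,0.1,0,1],[0,0,0,-0.1,0.2,0,1],[0,0,0,-0.1,0.3,0,1],[0,0,0,-0.1,0.4,0,1],[0,0,0,-0.1,0.4,0,1],[0,0,0,-0.1,0.4,0,1]]])

```text
time_s: 15.17
ee_pos: [0.3834, -0.3399, 0.1598]
eef_rot: [3.139, 0.009, -0.083]
force: [0.6, 0.8, -1.0]
grip_width: 0.0006
```

```bash
python3 - <<'E'
from h import *
st()
c=camera("top");im=c["color"].astype(int);hsv=cv2.cvtColor(c["color"],cv2.COLOR_RGB2HSV);H,S,V=cv2.split(hsv)
cv2.imwrite("pics/top14.png",cv2.resize(c["color"][150:270,250:410,::-1],None,fx=5,fy=5,interpolation=cv2.INTER_CUBIC))
r,b=im[...,0],im[...,2]
w=(b-r>10)&(r>140);z=np.zeros_like(w);z[184:212,305:335]=w[184:212,305:335]
B=cv2.boxPoints(rectof(z,c,.06))/1000
print("band",[(torack(p)*1000).round(1).tolist() for p in B])
t=(S<60)&(V>90);z=np.zeros_like(w);z[184:214,305:335]=t[184:214,305:335]
B=cv2.boxPoints(rectof(z,c,.06))/1000
print("toner",[(torack(p)*1000).round(1).tolist() for p in B])
c=camera("side")
cv2.imwrite("pics/side14.png",cv2.resize(c["color"][170:290,210:370,::-1],None,fx=5,fy=5,interpolation=cv2.INTER_CUBIC)[:600])
E
```

```text
15.1667 rack [-0.1981 -0.3192] z 0.1598 yaw [ 3.139e+00  9.000e-03 -2.000e-03] F [ 0.62  0.83 -0.96] 0.0006
band [[1.2, 23.4], [58.3, 23.3], [58.4, 34.5], [1.2, 34.6]]
toner [[-2.2, -0.0], [61.1, -2.2], [62.7, 46.9], [-0.5, 49.0]]
```

View pics/top14.png

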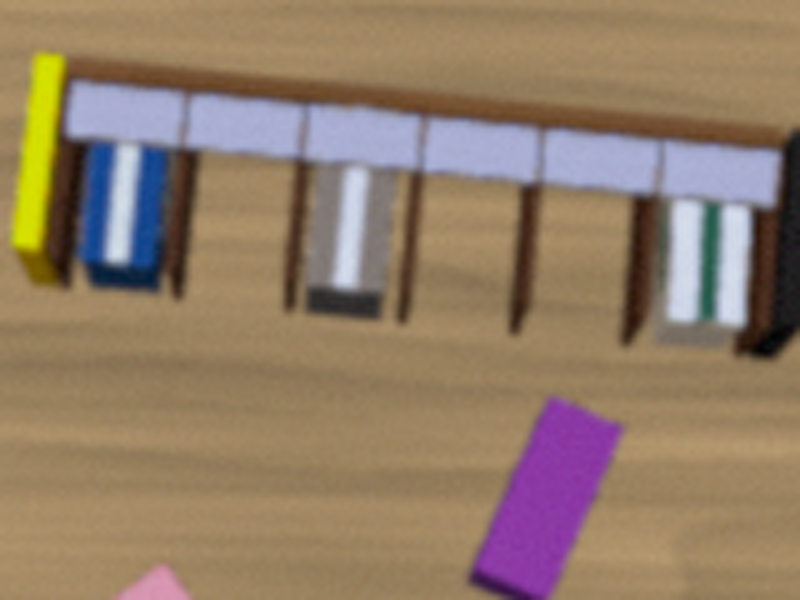

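View pics/side14.png

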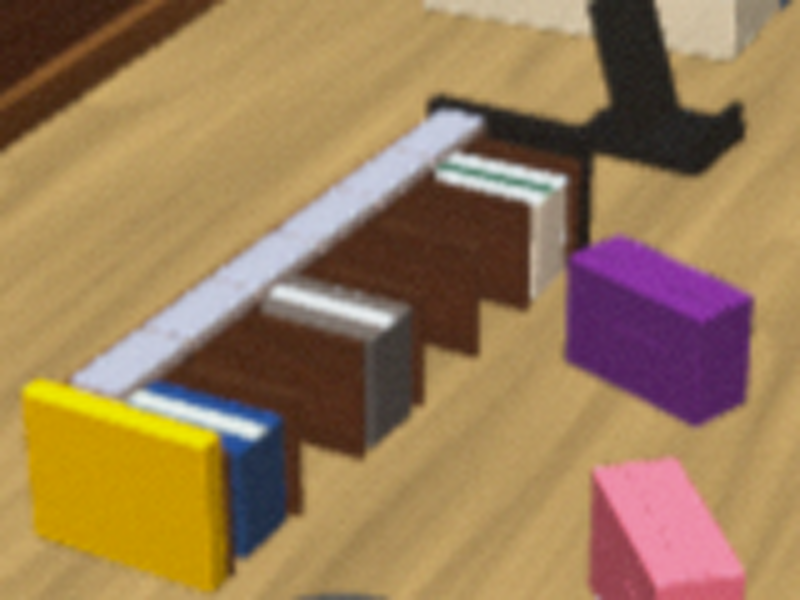

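```bash
python3 -c "
from station import *
print(hand_in())"
```

```text
the job is handed in; nothing more can be done
None
```

The job is handed in at about 15 s of the 64 s. I tapped the rail and pushed the toner box home into the third gap; `hand_in()` gives no verdict, so the results below are from my own checks.

- **Rail taps:** the yellow end is on the left. I tapped the rail with closed fingers over the first, second and third gaps, reading 13, 16 and 15 N. Nothing beyond the third gap was touched.
- **Pushing the toner box:** I pushed it low from the front and turned it square as it went in. It stopped against the back board at about 27 N, and then I retreated.
- **Last check from the top camera:** the toner box's front is within about 2 mm of the dividers' front edges. It is about 1 mm or less off the gap's centre line and aligned with the rack.
- **Last check from the side camera:** it stands upright and flush. The cartons, rack and look-alikes look unmoved, and the arm is clear. I did not re-measure the tape dispenser, canister, binder clip, phone stand or pencil.

**What disagreed:**
- **Tip height:** the reported tool height was about 38 mm lower than the real fingertip height. It showed in the pictures, and contact with the rail confirmed it. I corrected for it in the push height.
- **Outline check:** the top-view mask of the grey outline also picked up nearby pixels, so it came out too wide. I judged the final fit by the white band and the side view instead.

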